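# Fit a keyed sanding drum into the spindle sander and hold it down

### The job

Take the thick sanding drum out of the wooden rack, put its shaft down through the hole of the steel bridge on the sander and into the hub, turning it until its key slips into the hub's slot and its shoulder sits on the hub. Keep pushing until the sprung hub is down on its stop, and finish like that, still gripping the drum and holding it down so that it can be locked from below. Leave the thin drum, plane, mallet and tin where they are.

Things in the scene. Friction and masses are not known exactly. Their poses are not given: they have to be found in the camera images.
- spindle: Thick sanding drum on a keyed steel shaft, upright, 164 mm long, 0.3 to 0.5 kg. Origin: centre of the lower tip; z up the shaft, x to the key. Starts in one of the rack's holes, drum flange on the rack's top, lowest 80 mm hidden in the hole, free to turn. From the tip up: shaft 0-34 mm, collar 34-80, drum 80-130 (brown, 44 mm diameter, flanges 47 mm), square head 130-164.
- spindle_head (a point): Point on the axis in the bare steel square head, 150 mm above the tip: the place to grip. Head 24 x 24 mm, from 130 to 164 mm above the tip, flats square to the spindle's x and y. A dark line on its top runs from the centre towards the key side. Axes as spindle.
- spindle_shoulder (a point): Point on the axis at the underside of the collar (26 mm diameter), 34 mm above the tip: this face sits on the hub's top when home. Below it the shaft is 16 mm diameter (the lowest 4 mm taper to 10 mm); the key, 6 mm wide, runs from 14 to 34 mm above the tip and reaches out to 13 mm from the axis on the +x side. Axes as spindle.
- rack: Fixed block of pale wood, 70 x 200 x 95 mm, origin at the centre of its underside, long along its y. Two 30 mm through holes at y = -65 and +65 mm hold the two drums, in either order.
- spare: The thin sanding drum (25 mm diameter drum, 41 mm flange, thin round top, 110 mm long, top 40 mm above the rack) in the other hole of the rack; no key. Origin on its axis 80 mm below the rack's top. Leave it.
- machine: Fixed drive unit of the spindle sander: green casting 200 x 180 x 45 mm, origin at the centre of its underside, its hub in the middle. A flat steel bridge, 44 mm wide (x), 136 mm long (y), 8 mm thick, spans the hub on two legs, underside 95 mm and top 103 mm above the bench.
- eye (a point): Centre of the bridge's 30 mm round hole, at the bridge's top face, 103 mm above the bench, directly above the hub's bore. Axes as machine.
- hub_bore (a point): Centre of the bore's mouth on the hub's top face, 75 mm above the bench when up (20 mm under the bridge). z up, x along the keyway slot. Hub: bare steel, 66 mm across, 45 tall; open bore 18 mm diameter right through; one slot 8 mm wide from bore to rim, full height, seen in front (+x) of the bridge; its direction varies. Very stiff to turn (1 N m): it does not follow a rubbing key.
- hub (a joint): How far the sprung hub has sunk, 0 (up) to 0.008 m (on its stop). The spring carries the spindle's own weight: the hub starts to sink at about 7 N of total load and is on its stop at about 17 N, the spindle's weight (3 to 5 N) included.
- plane: Steel hand plane with dark wooden handles, 250 x 62 x 110 mm. Origin at the centre of its sole, x along its length towards the front knob. Leave it.
- mallet: Wooden mallet, head 55 x 120 x 70 mm, handle along its x, lying on the bench; origin on the bench 130 mm from the head's middle. Leave it.
- wax: Closed round metal tin, 80 mm diameter, 50 mm tall; origin at the centre of its underside. Leave it.
There are look-alikes about, which are no part of the job. What is shaped like the spindle but green is not meant.

How it is judged:
By the outcome, as a careful person would: the job done as asked, in the order asked, and still so for the second after the job is handed in, while the arm keeps its last pose, push and grip.
It also fails if it takes over 45 s, if anything falls off the work surface, if the arm or the gripper's body presses on something with over 40 N, if the wrist force passes 120 N, or if a joint passes its speed limit or range.

### The arm

A 6-joint arm with a two-finger parallel gripper is mounted at the origin on the work surface. World frame = base frame: x ahead of the robot, y to its left, z up, the work surface at z = 0. Lengths are in mm, angles in degrees, forces in N, time in s.
With the tool pointing down it reaches from about 300 to 850 mm from the base axis. Payload 4.2 kg.
Tool frame: the origin (TCP) lies midway between the tips of the shut fingers; the grasp point (between the pads) lies pinch_z behind it (pinch_z is the distance from the TCP to the grasp point, in mm); z points along the fingers, y is the line along which they close (so a half turn about z gives the same grasp; the last joint's range is limited). The gripper opens to 91 mm and grips with 3 to 60 N. Pads are 32 mm wide; open, the fingers measure 118 mm over their backs; the gripper's body (76 mm by 178 mm) begins 60 mm behind the grasp point.
Start: joints at [-72.536, 18.312, 89.639, -0, 72.044, -1.146], TCP at [183.498, -544.954, 182.076] pointing down, gripper open.
Joint ranges: [-177.97, 177.97], [-48.28, 115.42], [12.27, 149.76], [-77.06, 257.06], [2.81, 150.46], [-146.56, 146.56]. Speed limits (degrees/s): [147.25, 147.25, 180, 180, 180, 180].

### API

Orientations are given as [roll, pitch, yaw] about the fixed x, y, z axes, in that order (R = Rz(yaw) Ry(pitch) Rx(roll)).
In Python, from workcell import state, grab_frame, job_done, masks_of, landmark_of, pinch_z gives the robot as it stands. The module is installed in compiled form; this text tells all that it offers.
- The arm moves only by the tool move_arm, never from a script. Its argument "plan" is a list of rows, each an object of numbers: "x", "y", "z": the shift along the tool's x, y, z in mm; "rx", "ry", "rz": the turn, a rotation vector about the tool's x, y, z in rad. A call has 1 to 10 rows; each row shifts and turns the commanded pose from where the row before left it, along the tool's axes as they then stand; what a row does not reach is not made up. A row lasts 1/10 s, in which the tool goes at most 50 mm and 8.59 degrees, less where a joint would pass 70% of its speed; a pose out of reach is approached as far as the arm can. A call is refused whole if a number of a shift passes 50 or a number of a turn 0.15, either way. A call with a gripper value outside its range is refused whole. "grip" is the opening, from 0 (shut) to 1 (fully open), set as the call begins (left out, the last holds). The fingers move at their own pace and stop on an object; "squeeze" is the grip in N (left out, the last holds). Time passes only in rows, so rows that do not move let the fingers close. It gives the time, the measured TCP pose, the force, the opening and the grip force at its end, in the units of the state.
- state(): the state, without advancing time (a new reading comes with each control period).
- grab_frame(name): name is "side" or "top" or "wrist"; returns a dict with "img" (384x512x3 uint8, red, green, blue), "z_map" (384x512 float32, mm along the optical axis (not along the pixel's ray), 0 where there is no reading), "fx", "fy", "cx", "cy" (pixels), "rvec" (rotation vector, rad) and "tvec" (3), from world to camera coordinates, as OpenCV has them. Camera axes: x right, y down, z forward; pixel columns grow to the right and rows downward; lengths in mm; the calibration is good to about 2 mm. A picture is of the moment at which its call begins.
- job_done(): hands the job in; it is judged then, once.
Trained networks look in the newest picture that a camera, given by its name, has taken for a name from the list of things; names that differ only in an ending like _2 or _b are one class to them, and where a whole thing is asked for, a point or a joint stands for the part that bears it (a point fixed in the world has none). Each returns a list of dicts, best first, with "p" (0 to 1); they miss things now and then, are a little off and sometimes report something else, mostly with a low value. They report only what shows in the picture. A call takes as long as a camera call. They do not tell look-alikes from the thing itself.
- masks_of(camera, label): "pixels" (384x512 bool, what is visible of it) and "box" ([centre column, centre row, width, height] in pixels, round what is visible of it).
- landmark_of(camera, label): "point" ([column, row] in pixels: a listed point, or the origin of a listed thing).
The state is a dict: "time_s": time; "qpos": joint angles; "qvel": joint speeds; "effort": joint torques, N m; "ee_pos": TCP position; "ee_rot": TCP orientation; "force": force on the tool from outside, world axes, zero at the start; "torque": the same for the moment, N m; "gripper_width": finger opening in mm; "gripper_force": force on a finger pad.
Only numpy, scipy, OpenCV 4.12 (cv2) and the standard library are available. Lean on these libraries where they do the work, as an engineer would, in place of code of your own. Each camera call takes 0.05 s, during which the arm holds its last target. There are 200 camera calls.

## Working session

There is one attempt and no reset: what is moved stays moved. The work goes in short steps, Python scripts to look and compute and a tool call to move; the robot and the scene stay as the last step left them, time stands still between calls to the robot, and variables do not carry over. Pictures are saved under pics/ and viewed, at most 10 in all, crops included, and the job is handed in when it is done.

Besides the shell and the picture viewer there is one more tool, called after "Call:" as name([rows], argument=value, ...), one row to a line, values as JSON. move_arm: Moves the arm, as the interface text tells. Its arguments: {"type":"object","properties":{"plan":{"type":"array","items":{"type":"object","properties":{"x":{"type":"number"},"y":{"type":"number"},"z":{"type":"number"},"rx":{"type":"number"},"ry":{"type":"number"},"rz":{"type":"number"}}}},"grip":{"type":"number"},"squeeze":{"type":"number"}},"required":["plan"]}

```bash
mkdir -p pics
cat > h.py <<'E'
import numpy as np, cv2
from workcell import *
def world(f,u,v,z=None):
    """pixel->world: from z_map, or on the plane world z"""
    R,_=cv2.Rodrigues(np.array(f['rvec'],float)); t=np.array(f['tvec'],float).ravel()
    d=np.array([(u-f['cx'])/f['fx'],(v-f['cy'])/f['fy'],1.])
    c=-R.T@t; r=R.T@d
    s=f['z_map'][int(round(v)),int(round(u))] if z is None else (z-c[2])/r[2]
    return c+s*r
def cloud(f):
    R,_=cv2.Rodrigues(np.array(f['rvec'],float)); t=np.array(f['tvec'],float).ravel()
    v,u=np.mgrid[:384,:512]; Z=f['z_map']
    P=np.stack([(u-f['cx'])/f['fx']*Z,(v-f['cy'])/f['fy']*Z,Z],-1)
    return (P-t)@R
def save(img,n): cv2.imwrite('pics/'+n,cv2.cvtColor(np.ascontiguousarray(img),cv2.COLOR_RGB2BGR))
E
python3 - <<'E'
from h import *
a=grab_frame('top'); 
for n in ['spindle','spindle_head','rack','spare','eye','hub_bore','machine']:
    print('top',n,[(np.round(x['point']).tolist(),round(x['p'],2),np.round(world(a,*x['point'])).tolist()) for x in landmark_of('top',n)])
b=grab_frame('side')
for n in ['spindle_head','rack','spare','eye','hub_bore']:
    print('side',n,[(np.round(x['point']).tolist(),round(x['p'],2),np.round(world(b,*x['point'])).tolist()) for x in landmark_of('side',n)])
save(np.hstack([a['img'],b['img']])[:, :],'x.png')
save(a['img'],'top.png');save(b['img'],'side.png'); print(pinch_z if not callable(pinch_z) else pinch_z(),state())
im=np.vstack([cv2.resize(a['img'],(400,300)),cv2.resize(b['img'],(400,300))])
E
```

```text
top spindle [([278.0, 220.0], 0.79, [533.0, -98.0, 178.0]), ([290.0, 257.0], 0.73, [448.0, -132.0, 134.0]), ([268.0, 176.0], 0.59, [632.0, -77.0, 163.0])]
top spindle_head [([283.0, 219.0], 0.87, [535.0, -111.0, 180.0]), ([269.0, 171.0], 0.62, [645.0, -78.0, 164.0]), ([296.0, 262.0], 0.54, [440.0, -142.0, 163.0])]
top rack [([300.0, 216.0], 0.78, [543.0, -157.0, 96.0])]
top spare [([331.0, 215.0], 0.63, [546.0, -226.0, 127.0]), ([110.0, 138.0], 0.48, [733.0, 321.0, 51.0])]
top eye [([166.0, 198.0], 0.65, [583.0, 184.0, 11.0])]
top hub_bore [([112.0, 135.0], 0.75, [740.0, 316.0, 52.0]), ([161.0, 200.0], 0.49, [576.0, 182.0, 78.0])]
top machine [([172.0, 200.0], 0.84, [576.0, 152.0, 104.0])]
side spindle_head [([268.0, 188.0], 0.97, [639.0, -99.0, 151.0]), ([196.0, 210.0], 0.66, [436.0, -164.0, 158.0]), ([228.0, 192.0], 0.56, [527.0, -113.0, 166.0])]
side rack [([241.0, 253.0], 0.89, [519.0, -275.0, 87.0])]
side spare [([235.0, 228.0], 0.56, [527.0, -180.0, 97.0]), ([303.0, 210.0], 0.35, [766.0, -42.0, 26.0])]
side eye [([225.0, 166.0], 0.85, [589.0, 227.0, 75.0])]
side hub_bore [([226.0, 172.0], 0.66, [569.0, 128.0, 104.0])]
18.8 {'time_s': 0.7, 'qpos': array([-7.25370317e+01,  1.83102529e+01,  8.96390888e+01,  1.11897683e-03,
        7.20430335e+01, -1.14564148e+00]), 'qvel': array([ 0.03647003, -0.07013772, -0.09659374, -0.04235362, -0.04843703,
        0.01286398]), 'effort': array([ 2.81939414e-03, -4.12221837e+01, -2.32186478e+01,  7.29466276e-02,
        3.74903809e-02, -8.06545273e-06]), 'ee_pos': array([ 183.50039593, -544.95852806,  182.09185068]), 'ee_rot': array([ 1.79992355e+02, -9.11852615e-04,  1.86082649e+01]), 'force': array([-0.24781297, -0.38257944,  0.20109834]), 'torque': array([ 0.04451436, -0.00797709,  0.04807139]), 'gripper_force': 0.0, 'gripper_width': 91.31042625272728}
```

View pics/top.png

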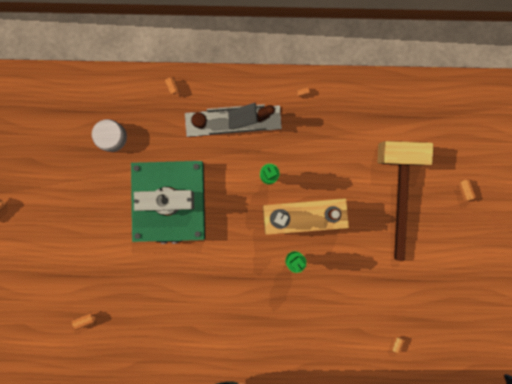

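View pics/side.png

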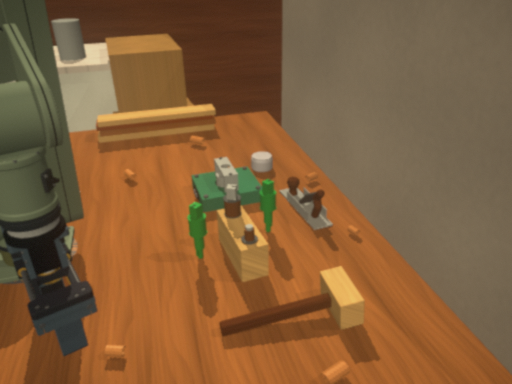

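The top view shows these candidates:
- Steel-headed brown drum in the rack at top (281,218).
- Green look-alikes at (269,174) and (296,262).
- Thin spare at (333,214).

I choose (281,218) and check it in a crop.

Run:
```python
from h import *
a=grab_frame('top'); i=a['img']
c=lambda u,v,r:cv2.resize(i[v-r:v+r,u-r:u+r],(400,400),interpolation=cv2.INTER_CUBIC)
save(np.hstack([c(281,218,25),c(165,203,25)]),'crop1.png')
P=cloud(a)
h=(P[...,2]>172)&(abs(P[...,0]-535)<30)&(abs(P[...,1]+105)<40)
q=P[h]; print(len(q),q.mean(0),np.ptp(q,axis=0))
# rack
h=(abs(P[...,2]-95)<4)&(abs(P[...,0]-540)<80)&(abs(P[...,1]+157)<140)
q=P[h][:,:2].astype(np.float32);print('rack',cv2.minAreaRect(q))
h=(abs(P[...,2]-103)<5)&(abs(P[...,0]-576)<80)&(abs(P[...,1]-172)<110)
q=P[h][:,:2].astype(np.float32);print('bridge',len(q),cv2.minAreaRect(q),np.median(P[h][:,2]))
h=(abs(P[...,2]-45)<5)&(abs(P[...,0]-576)<180)&(abs(P[...,1]-172)<130)
q=P[h][:,:2].astype(np.float32);print('casting',len(q),cv2.minAreaRect(q))
h=(abs(P[...,2]-75)<5)&(abs(P[...,0]-576)<80)&(abs(P[...,1]-172)<80)
print('hub',len(P[h]),P[h].mean(0) if h.any() else 0)
```

```text
117 [ 535.98246331 -105.9712648   179.25272822] [28.83688927 28.72251926 12.42544964]
rack ((541.9168701171875, -170.95648193359375), (70.0057144165039, 200.17372131347656), 5.4870452880859375)
bridge 922 ((575.6690063476562, 173.62826538085938), (44.02149200439453, 137.02557373046875), 2.4785661697387695) 103.54909967951988
casting 4318 ((616.026123046875, 190.82504272460938), (284.98614501953125, 211.62448120117188), 2.3434243202209473)
hub 158 [571.64634499 175.06123729  75.60620472]
```

View pics/crop1.png

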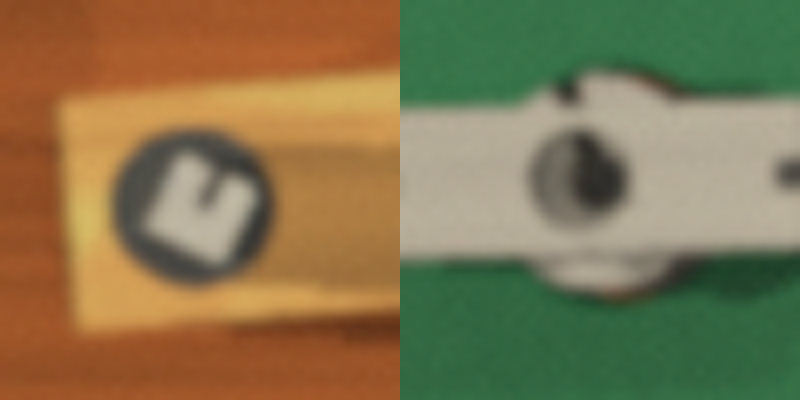

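The crop confirms grey bare-steel head and drum at the chosen position, with the dark line pointing up and slightly right (yaw about -26°). On the sander, the hub's slot notch is at crop (568,90), just left of straight up (yaw about +5°). Next I raise and turn.

Call:
move_arm([
  {"z": -25,"rz": -0.132},
  {"z": -25,"rz": -0.132},
  {"z": -25,"rz": -0.132},
  {"z": -25,"rz": -0.132},
  {"z": -25,"rz": -0.132},
  {"z": -25,"rz": -0.132},
], grip=0.65)

```text
schema error: expected keys x, y, z, rx, ry, rz
```

Call:
move_arm([
  {"x": 46,"y": 10},
  {"x": 46,"y": 10},
  {"x": 46,"y": 10},
  {"x": 46,"y": 10},
  {"x": 46,"y": 10},
  {"x": 46,"y": 10},
  {"x": 46,"y": 10},
  {"x": 46,"y": 10},
  {"x": 46,"y": 10},
  {"x": 46,"y": 10},
])

```text
schema error: expected keys x, y, z, rx, ry, rz
```

Run:
```python
from h import *
s=state(); print(s['time_s'],s['ee_pos'],s['ee_rot'],s['qpos'])
w=grab_frame('wrist'); save(w['img'],'w1.png')
R,_=cv2.Rodrigues(np.array(w['rvec'],float)); print('cam',-R.T@np.ravel(w['tvec']),R[2])
for n in ['spindle_head','spindle','eye','hub_bore']:
    print(n,[(np.round(x['point']).tolist(),round(x['p'],2),np.round(world(w,*x['point'])).tolist()) for x in landmark_of('wrist',n)])
```

```text
0.75 [ 183.50803362 -544.94705682  182.09415212] [1.79992226e+02 6.51567001e-05 1.86117450e+01] [-7.25353398e+01  1.83093353e+01  8.96401060e+01  9.51104855e-05
  7.20427853e+01 -1.14711420e+00]
cam [ 263.42205416 -518.53968412  384.81205973] [-0.28006505 -0.09377362 -0.95539001]
spindle_head []
spindle []
eye []
hub_bore []
```

View pics/w1.png

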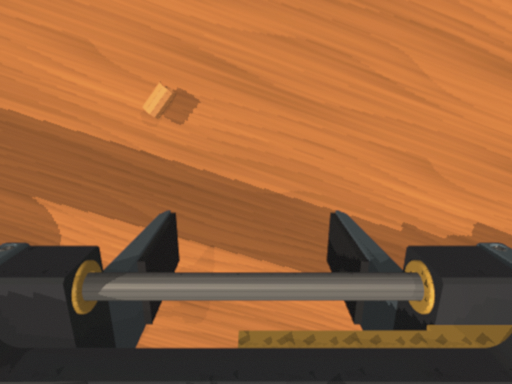

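The picture shows only bench, with the fingers at the bottom. The wrist camera sits 84 mm along tool +x and looks back. The moves were refused because each row needs all six keys, so I repeat them.

Call:
move_arm([
  {"x": 0,"y": 0,"z": -25,"rx": 0,"ry": 0,"rz": -0.132},
  {"x": 0,"y": 0,"z": -25,"rx": 0,"ry": 0,"rz": -0.132},
  {"x": 0,"y": 0,"z": -25,"rx": 0,"ry": 0,"rz": -0.132},
  {"x": 0,"y": 0,"z": -25,"rx": 0,"ry": 0,"rz": -0.132},
  {"x": 0,"y": 0,"z": -25,"rx": 0,"ry": 0,"rz": -0.132},
  {"x": 0,"y": 0,"z": -25,"rx": 0,"ry": 0,"rz": -0.132},
], grip=0.65)

```text
time_s: 1.6
ee_pos: [183.5, -544.8, 333.2]
ee_rot: [180.0, 0.0, 64.3]
force: [-0.2, 0.9, 0.2]
gripper_width: 59.4
gripper_force: 0.0
```

Call:
move_arm([
  {"x": 48,"y": 12,"z": 0,"rx": 0,"ry": 0,"rz": 0},
  {"x": 48,"y": 12,"z": 0,"rx": 0,"ry": 0,"rz": 0},
  {"x": 48,"y": 12,"z": 0,"rx": 0,"ry": 0,"rz": 0},
  {"x": 48,"y": 12,"z": 0,"rx": 0,"ry": 0,"rz": 0},
  {"x": 48,"y": 12,"z": 0,"rx": 0,"ry": 0,"rz": 0},
  {"x": 48,"y": 12,"z": 0,"rx": 0,"ry": 0,"rz": 0},
  {"x": 48,"y": 12,"z": 0,"rx": 0,"ry": 0,"rz": 0},
  {"x": 48,"y": 12,"z": 0,"rx": 0,"ry": 0,"rz": 0},
  {"x": 48,"y": 12,"z": 0,"rx": 0,"ry": 0,"rz": 0},
  {"x": 48,"y": 12,"z": 0,"rx": 0,"ry": 0,"rz": 0},
])

```text
time_s: 2.6
ee_pos: [502.8, -164.4, 332.3]
ee_rot: [180.0, 0.0, 64.0]
force: [1.5, -0.3, 0.1]
gripper_width: 59.2
gripper_force: 0.0
```

Run:
```python
from h import *
s=state(); print(s['time_s'],s['ee_pos'],s['ee_rot'],s['qpos'])
w=grab_frame('wrist'); save(w['img'],'w2.png')
for n in ['spindle_head','eye','hub_bore']:
    print(n,[(np.round(x['point']).tolist(),round(x['p'],2),np.round(world(w,*x['point'])).tolist()) for x in landmark_of('wrist',n)])
```

```text
2.6 [ 502.80633094 -164.40496852  332.30565558] [1.79955512e+02 1.20403800e-02 6.39957118e+01] [-1.93401915e+01  1.08506059e+01  7.86620030e+01 -1.71222857e-02
  9.04446011e+01  6.66395278e+00]
spindle_head [([256.0, 111.0], 0.92, [535.0, -109.0, 179.0]), ([198.0, 173.0], 0.9, [438.0, -146.0, 164.0]), ([334.0, 42.0], 0.67, [643.0, -81.0, 164.0])]
eye []
hub_bore []
```

View pics/w2.png

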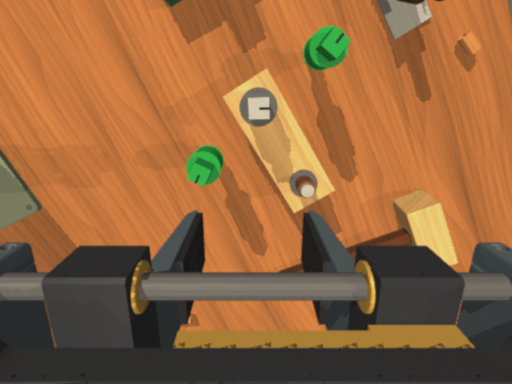

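The wrist view shows the steel head at (258,107) with flats nearly image-aligned and the dark line pointing right. Green look-alikes are at (326,48) and (204,166), and the spare is at (304,186). Next I measure the head's square.

Run:
```python
from h import *
w=grab_frame('wrist'); P=cloud(w)
v,u=np.mgrid[:384,:512]
m=(abs(u-258)<25)&(abs(v-107)<25)
h=m&(P[...,2]>174)
print(h.sum(),np.median(P[h][:,2]))
# bright steel pixels projected on head-top plane
g=w['img'].min(-1); b=m&(g>140)&(w['img'].max(-1)-g<25)
k=np.uint8(b|h); k=cv2.morphologyEx(k,cv2.MORPH_CLOSE,np.ones((5,5)))
for mm in (h,k>0):
    q=np.array([world(w,x,y,179)[:2] for y,x in np.argwhere(mm)],np.float32); print(len(q),q.mean(0),cv2.minAreaRect(q))
l=h&(g<110); q=np.array([world(w,x,y,179)[:2] for y,x in np.argwhere(l)]); print('line',q.mean(0) if len(q) else 0)
```

```text
476 179.05250758708038
476 [ 538.3754   -107.073006] ((538.8566284179688, -111.28717041015625), (32.37369918823242, 49.3836669921875), 55.05522155761719)
480 [ 538.3681  -107.19911] ((538.8566284179688, -111.28717041015625), (32.37369918823242, 49.3836669921875), 55.05522155761719)
line [ 542.70203443 -111.72580951]
```

Run:
```python
from h import *
w=grab_frame('wrist'); P=cloud(w); i=w['img'].astype(int)
v,u=np.mgrid[:384,:512]
m=(abs(u-258)<25)&(abs(v-107)<25)
for nm,k in (('depth',m&(P[...,2]>174)),('bright',m&(i.min(-1)>130)&(np.ptp(i,axis=-1)<40))):
    k=cv2.morphologyEx(np.uint8(k),cv2.MORPH_CLOSE,np.ones((7,7)))
    k=cv2.morphologyEx(k,cv2.MORPH_OPEN,np.ones((5,5)))
    n,l,s,c=cv2.connectedComponentsWithStats(k); j=1+s[1:,4].argmax(); mm=l==j
    q=np.array([world(w,x,y,179)[:2] for y,x in np.argwhere(mm)],np.float32); print(nm,len(q),q.mean(0),cv2.minAreaRect(q))
# world dir of line
print(world(w,258,107,179),world(w,270,107,179))
```

```text
depth 469 [ 538.4612  -106.83695] ((538.1355590820312, -106.87202453613281), (22.62394142150879, 23.549617767333984), 64.03734588623047)
bright 461 [ 538.5904  -107.04317] ((538.6105346679688, -107.10332489013672), (22.62388801574707, 22.49309539794922), 64.03729248046875)
[ 536.89446026 -107.94529892  179.        ] [ 548.92661204 -113.80437858  179.        ]
```

Call:
move_arm([
  {"x": 33.5,"y": 3,"z": 0,"rx": 0,"ry": 0,"rz": 0},
  {"x": 33.5,"y": 3,"z": 0,"rx": 0,"ry": 0,"rz": 0},
  {"x": 0,"y": 0,"z": 40,"rx": 0,"ry": 0,"rz": 0},
  {"x": 0,"y": 0,"z": 40,"rx": 0,"ry": 0,"rz": 0},
  {"x": 0,"y": 0,"z": 30,"rx": 0,"ry": 0,"rz": 0},
  {"x": 0,"y": 0,"z": 0,"rx": 0,"ry": 0,"rz": 0},
])

```text
time_s: 3.5
ee_pos: [533.0, -109.5, 218.1]
ee_rot: [-179.5, 0.1, 63.8]
force: [-1.1, -0.3, 0.8]
gripper_width: 59.3
gripper_force: 0.0
```

Run:
```python
from h import *
s=state(); print(s['ee_pos'],s['ee_rot'])
w=grab_frame('wrist'); P=cloud(w)
k=np.uint8((P[...,2]>172)&(P[...,2]<185)&(np.hypot(P[...,0]-537.5,P[...,1]+107)<22))
k=cv2.morphologyEx(k,cv2.MORPH_OPEN,np.ones((5,5)))
q=np.array([world(w,x,y,179)[:2] for y,x in np.argwhere(k)],np.float32); print(len(q),cv2.minAreaRect(q))
a=grab_frame('top');print([world(a,*np.array(x['point'])) for x in landmark_of('top','spindle_head')][:1])
```

```text
[ 532.99472376 -109.54736428  218.13126162] [-1.79490536e+02  1.46588886e-01  6.38446962e+01]
841 ((538.9265747070312, -106.3823013305664), (25.201786041259766, 23.937744140625), 64.92829132080078)
[array([643.85843563, -84.40777687, 163.50109083])]
```

Call:
move_arm([
  {"x": 4.7,"y": 3.3,"z": 20,"rx": 0,"ry": 0,"rz": 0},
  {"x": 0,"y": 0,"z": 20,"rx": 0,"ry": 0,"rz": 0},
  {"x": 0,"y": 0,"z": 15,"rx": 0,"ry": 0,"rz": 0},
  {"x": 0,"y": 0,"z": 9,"rx": 0,"ry": 0,"rz": 0},
  {"x": 0,"y": 0,"z": 0,"rx": 0,"ry": 0,"rz": 0},
  {"x": 0,"y": 0,"z": 0,"rx": 0,"ry": 0,"rz": 0},
])

```text
time_s: 4.25
ee_pos: [542.6, -106.3, 159.5]
ee_rot: [179.8, -0.0, 64.0]
force: [0.7, 0.7, 0.1]
gripper_width: 59.4
gripper_force: 0.0
```

Run:
```python
from h import *
s=state(); print(s['ee_pos'],s['ee_rot'],s['force'])
```

```text
[ 542.61966125 -106.26814711  159.52521663] [ 1.79846236e+02 -3.19761247e-02  6.39700966e+01] [0.70382348 0.74361493 0.12071593]
```

Call:
move_arm([
  {"x": -2.3,"y": -3.8,"z": 5,"rx": 0,"ry": 0,"rz": 0},
  {"x": 0,"y": 0,"z": 5,"rx": 0,"ry": 0,"rz": 0},
  {"x": 0,"y": 0,"z": 0,"rx": 0,"ry": 0,"rz": 0},
  {"x": 0,"y": 0,"z": 0,"rx": 0,"ry": 0,"rz": 0},
  {"x": 0,"y": 0,"z": 0,"rx": 0,"ry": 0,"rz": 0},
])

```text
time_s: 4.75
ee_pos: [537.4, -106.3, 148.2]
ee_rot: [180.0, -0.0, 64.0]
force: [-0.0, -0.5, 0.6]
gripper_width: 59.6
gripper_force: 0.0
```

Call:
move_arm([
  {"x": 0,"y": 0,"z": 0,"rx": 0,"ry": 0,"rz": 0},
  {"x": 0,"y": 0,"z": 0,"rx": 0,"ry": 0,"rz": 0},
  {"x": 0,"y": 0,"z": 0,"rx": 0,"ry": 0,"rz": 0},
  {"x": 0,"y": 0,"z": 0,"rx": 0,"ry": 0,"rz": 0},
  {"x": 0,"y": 0,"z": 0,"rx": 0,"ry": 0,"rz": 0},
  {"x": 0,"y": 0,"z": 0,"rx": 0,"ry": 0,"rz": 0},
], grip=0, squeeze=50)

```text
time_s: 5.35
ee_pos: [537.2, -106.2, 148.1]
ee_rot: [180.0, 0.0, 64.0]
force: [0.0, 0.2, 0.4]
gripper_width: 14.1
gripper_force: 0.0
```

The width is 14 mm, below the 24 mm head, so I look.

Run:
```python
from h import *
s=state(); print(s['time_s'],s['ee_pos'],s['gripper_width'],s['gripper_force'])
w=grab_frame('wrist'); save(w['img'],'w3.png')
a=grab_frame('top'); P=cloud(a)
for n in ('spindle_head',):
  print([(x['point'],x['p'],world(w,*x['point'])) for x in landmark_of('wrist',n)])
```

```text
5.35 [ 537.23044887 -106.24975498  148.05004393] 14.0856211435426 0.0
[([254.2, 232.0], 0.77, array([ 539.53599722, -104.47596591,  179.20699795]))]
```

View pics/w3.png

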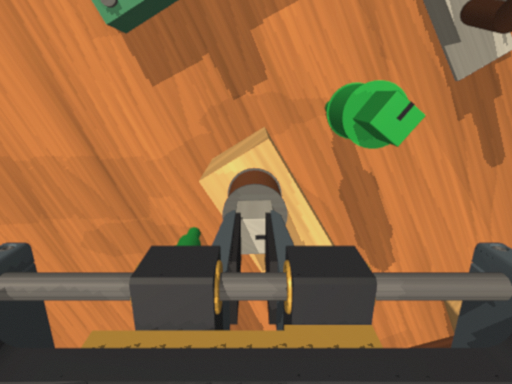

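The head is between the fingers at (255,230), the line pointing right. I let the fingers finish closing.

Call:
move_arm([
  {"x": 0,"y": 0,"z": 0,"rx": 0,"ry": 0,"rz": 0},
  {"x": 0,"y": 0,"z": 0,"rx": 0,"ry": 0,"rz": 0},
  {"x": 0,"y": 0,"z": 0,"rx": 0,"ry": 0,"rz": 0},
])

```text
time_s: 5.8
ee_pos: [537.2, -106.3, 148.0]
ee_rot: [180.0, 0.0, 64.0]
force: [0.1, -0.9, -0.9]
gripper_width: 0.4
gripper_force: 0.0
```

Run:
```python
from h import *
w=grab_frame('wrist'); b=grab_frame('side')
P=cloud(w)
for y in range(170,290,10): print(y,np.round(P[y,[225,240,255,270]]).astype(int).tolist())
c=cv2.resize(b['img'][120:290,150:320],(400,400),interpolation=cv2.INTER_CUBIC)
save(np.hstack([cv2.resize(w['img'][140:300,176:336],(400,400),interpolation=cv2.INTER_CUBIC),c]),'c4.png')
```

```text
170 [[525, -78, 94], [537, -83, 95], [549, -88, 98], [560, -95, 94]]
180 [[521, -86, 94], [537, -86, 118], [549, -88, 130], [557, -97, 115]]
190 [[518, -93, 97], [538, -86, 146], [547, -90, 145], [557, -95, 145]]
200 [[513, -102, 95], [534, -93, 145], [544, -97, 145], [554, -101, 147]]
210 [[522, -94, 146], [535, -93, 164], [544, -97, 164], [553, -101, 165]]
220 [[518, -101, 145], [539, -88, 196], [546, -92, 192], [554, -95, 194]]
230 [[472, -163, 1], [540, -88, 209], [545, -93, 204], [553, -95, 207]]
240 [[465, -175, 0], [540, -89, 218], [546, -92, 217], [553, -94, 220]]
250 [[546, -69, 266], [551, -71, 266], [545, -93, 226], [559, -75, 266]]
260 [[547, -69, 272], [551, -71, 272], [545, -93, 234], [559, -75, 272]]
270 [[547, -69, 277], [551, -72, 276], [544, -96, 236], [558, -74, 277]]
280 [[548, -70, 282], [549, -74, 277], [553, -77, 275], [558, -75, 282]]
```

View pics/c4.png

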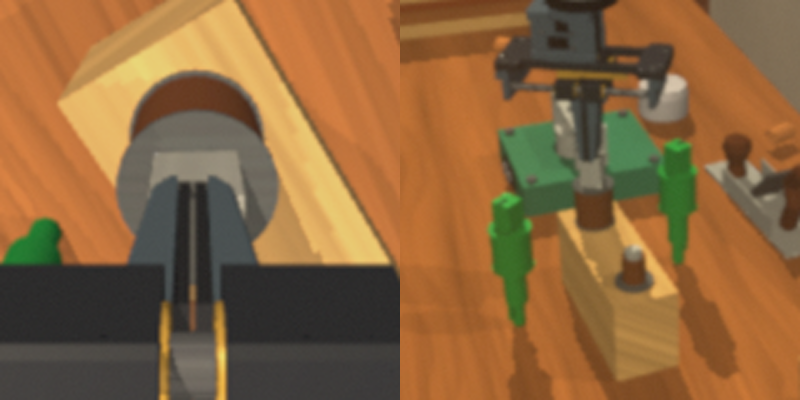

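The left crop shows the shut fingers lying over the head's top at crop (193,185). The right one shows them ending at the head's top, so they closed above it and the true fingertip is higher than ee_pos says. I measure the tip.

Run:
```python
from h import *
for n in ('wrist','side'):
    f=grab_frame(n); P=cloud(f); i=f['img'].astype(int)
    d=np.hypot(P[...,0]-537.5,P[...,1]+106.5)
    m=(d<24)&(P[...,2]>130)&(P[...,2]<260)
    z=P[...,2]
    for lo in range(130,260,6):
        k=m&(z>=lo)&(z<lo+6)
        if k.any(): print(n,lo,k.sum(),np.round(i[k].mean(0)).astype(int),np.round(P[k].mean(0)[:2],1),np.round(np.ptp(P[k][:,:2],axis=0)))
print(state()['ee_pos'],state()['force'])
```

```text
wrist 130 96 [98 59 37] [546.8 -89.8] [33. 18.]
wrist 136 21 [97 66 48] [547.  -88.5] [25. 10.]
wrist 142 1457 [110 104  92] [541.9 -99.7] [46. 45.]
wrist 148 101 [147 138 121] [543.2 -96.5] [21. 10.]
wrist 154 114 [148 139 121] [543.7 -96.7] [21. 10.]
wrist 160 117 [145 137 120] [543.5 -96.7] [22. 10.]
wrist 166 47 [139 131 115] [545.7 -97.7] [21. 10.]
wrist 172 34 [109 103  91] [546.4 -99.5] [22. 16.]
wrist 178 144 [98 94 84] [ 542.8 -100.9] [22. 29.]
wrist 184 118 [67 70 68] [544.8 -91.2] [17.  8.]
wrist 190 147 [66 70 69] [544.9 -91.1] [17.  9.]
wrist 196 168 [65 69 68] [544.9 -91.3] [18.  9.]
wrist 202 193 [65 69 68] [544.9 -91.2] [19. 10.]
wrist 208 222 [67 70 69] [544.7 -91.1] [21. 11.]
wrist 214 270 [68 71 70] [545.1 -91.2] [21. 11.]
wrist 220 232 [63 65 65] [544.8 -91.3] [22. 11.]
wrist 226 140 [56 55 52] [544.7 -91.7] [9. 6.]
wrist 232 647 [61 53 47] [ 537.8 -105.7] [22. 33.]
wrist 238 35 [70 59 43] [ 536.4 -108.8] [11. 11.]
wrist 244 19 [54 50 45] [ 533.3 -112.1] [10.  7.]
wrist 250 17 [46 46 44] [ 539.4 -102.9] [8. 7.]
wrist 256 13 [45 44 42] [ 536.6 -104. ] [8. 5.]
side 
[... 469 characters left out ...]
 71 60] [ 533.5 -118.3] [28. 22.]
side 190 21 [69 68 59] [ 535.1 -120.5] [28. 28.]
side 196 23 [67 66 57] [ 534.4 -118.8] [30. 26.]
side 202 18 [67 66 58] [ 531.4 -120.6] [29. 23.]
side 208 24 [67 66 57] [ 532.8 -120.8] [29. 22.]
side 214 25 [68 70 60] [ 534.  -119.5] [35. 28.]
side 220 27 [69 71 60] [ 535.1 -119.8] [36. 30.]
side 226 24 [72 69 58] [ 534.7 -119.3] [36. 30.]
side 232 35 [69 65 56] [ 534.8 -118.1] [36. 31.]
side 238 26 [71 69 61] [ 532.4 -118.2] [32. 30.]
side 244 23 [70 70 63] [ 530.2 -121.1] [26. 21.]
side 250 12 [67 66 60] [ 530.5 -122.5] [26. 12.]
side 256 3 [63 59 49] [ 524.6 -121.8] [3. 4.]
[ 537.24079091 -106.26096382  148.05713654] [-0.06049471 -0.4888228   0.42942997]
```

The real tips are at z≈182, about 33 mm above the reported TCP, and the head is untouched. I open, go 28 mm lower and close again.

Call:
move_arm([
  {"x": 0,"y": 0,"z": 0,"rx": 0,"ry": 0,"rz": 0},
  {"x": 0,"y": 0,"z": 0,"rx": 0,"ry": 0,"rz": 0},
  {"x": 0,"y": 0,"z": 0,"rx": 0,"ry": 0,"rz": 0},
  {"x": 0,"y": 0,"z": 0,"rx": 0,"ry": 0,"rz": 0},
  {"x": 0,"y": 0,"z": 0,"rx": 0,"ry": 0,"rz": 0},
  {"x": 0,"y": 0,"z": 0,"rx": 0,"ry": 0,"rz": 0},
], grip=0.6)

```text
time_s: 6.6
ee_pos: [537.2, -106.3, 148.0]
ee_rot: [180.0, 0.0, 64.0]
force: [0.6, -0.1, -0.3]
gripper_width: 45.4
gripper_force: 0.0
```

Call:
move_arm([
  {"x": 0,"y": 0,"z": 7,"rx": 0,"ry": 0,"rz": 0},
  {"x": 0,"y": 0,"z": 7,"rx": 0,"ry": 0,"rz": 0},
  {"x": 0,"y": 0,"z": 7,"rx": 0,"ry": 0,"rz": 0},
  {"x": 0,"y": 0,"z": 7,"rx": 0,"ry": 0,"rz": 0},
  {"x": 0,"y": 0,"z": 0,"rx": 0,"ry": 0,"rz": 0},
  {"x": 0,"y": 0,"z": 0,"rx": 0,"ry": 0,"rz": 0},
])

```text
time_s: 7.2
ee_pos: [537.2, -106.2, 119.8]
ee_rot: [-180.0, 0.0, 64.0]
force: [0.4, 1.4, -0.4]
gripper_width: 54.6
gripper_force: 0.0
```

Call:
move_arm([
  {"x": 0,"y": 0,"z": 0,"rx": 0,"ry": 0,"rz": 0},
  {"x": 0,"y": 0,"z": 0,"rx": 0,"ry": 0,"rz": 0},
  {"x": 0,"y": 0,"z": 0,"rx": 0,"ry": 0,"rz": 0},
  {"x": 0,"y": 0,"z": 0,"rx": 0,"ry": 0,"rz": 0},
  {"x": 0,"y": 0,"z": 0,"rx": 0,"ry": 0,"rz": 0},
  {"x": 0,"y": 0,"z": 0,"rx": 0,"ry": 0,"rz": 0},
  {"x": 0,"y": 0,"z": 0,"rx": 0,"ry": 0,"rz": 0},
], grip=0, squeeze=50)

```text
time_s: 7.9
ee_pos: [537.6, -106.5, 120.3]
ee_rot: [179.9, 0.0, 64.0]
force: [1.0, -1.3, -0.7]
gripper_width: 23.5
gripper_force: 50.0
```

Gripped (23.5 mm, 50 N). Lift.

Call:
move_arm([
  {"x": 0,"y": 0,"z": -10,"rx": 0,"ry": 0,"rz": 0},
  {"x": 0,"y": 0,"z": -20,"rx": 0,"ry": 0,"rz": 0},
  {"x": 0,"y": 0,"z": -25,"rx": 0,"ry": 0,"rz": 0},
  {"x": 0,"y": 0,"z": -30,"rx": 0,"ry": 0,"rz": 0},
  {"x": 0,"y": 0,"z": -30,"rx": 0,"ry": 0,"rz": 0},
  {"x": 0,"y": 0,"z": -25,"rx": 0,"ry": 0,"rz": 0},
  {"x": 0,"y": 0,"z": 0,"rx": 0,"ry": 0,"rz": 0},
  {"x": 0,"y": 0,"z": 0,"rx": 0,"ry": 0,"rz": 0},
])

```text
time_s: 8.7
ee_pos: [536.5, -106.0, 259.4]
ee_rot: [-179.9, 0.0, 64.0]
force: [-0.6, -0.1, -4.6]
gripper_width: 23.7
gripper_force: 50.0
```

Call:
move_arm([
  {"x": 25,"y": -5,"z": 0,"rx": 0,"ry": 0,"rz": 0},
  {"x": 30,"y": -8,"z": 0,"rx": 0,"ry": 0,"rz": 0},
  {"x": 30,"y": -8,"z": 0,"rx": 0,"ry": 0,"rz": 0},
  {"x": 30,"y": -8,"z": 0,"rx": 0,"ry": 0,"rz": 0},
  {"x": 30,"y": -8,"z": 0,"rx": 0,"ry": 0,"rz": 0},
  {"x": 20,"y": -5,"z": 0,"rx": 0,"ry": 0,"rz": 0},
  {"x": 0,"y": 0,"z": 0,"rx": 0,"ry": 0,"rz": 0},
  {"x": 0,"y": 0,"z": 0,"rx": 0,"ry": 0,"rz": 0},
])

```text
time_s: 9.5
ee_pos: [570.7, 60.4, 257.9]
ee_rot: [-179.8, 0.2, 64.0]
force: [-0.1, -1.0, -3.6]
gripper_width: 23.7
gripper_force: 50.0
```

Run:
```python
from h import *
s=state(); print(s['time_s'],s['ee_pos'],s['ee_rot'],s['gripper_width'],s['force'],s['torque'])
w=grab_frame('wrist'); a=grab_frame('top')
for n,f in (('wrist',w),('top',a)):
  for l in ('eye','hub_bore'):
    print(n,l,[(np.round(x['point'],1).tolist(),round(x['p'],2),np.round(world(f,*x['point'],103 if l=='eye' else 75),1).tolist()) for x in landmark_of(n,l)])
P=cloud(w)
R,_=cv2.Rodrigues(np.array(w['rvec'],float));t=np.ravel(w['tvec'])
c=R@np.array([576,173.6,103])+t; u=int(w['fx']*c[0]/c[2]+w['cx']);v=int(w['fy']*c[1]/c[2]+w['cy']);print(u,v)
r=70;u0=max(u-r,0);v0=max(v-r,0)
ia=a['img'][178:228,140:190]
save(np.hstack([cv2.resize(w['img'][v0:v0+2*r,u0:u0+2*r],(500,500),interpolation=cv2.INTER_CUBIC),cv2.resize(a['img'][190:218,150:178],(300,500),interpolation=cv2.INTER_CUBIC)]),'c5.png');print(u0,v0)
```

```text
9.5 [570.67145139  60.36543357 257.87203854] [-1.79799613e+02  1.75388178e-01  6.40450714e+01] 23.686621944544495 [-0.1001571  -0.98945634 -3.57794872] [-0.04248882 -0.05954788  0.0238175 ]
wrist eye [([216.1, 71.4], 0.82, [580.7, 172.3, 103.0])]
wrist hub_bore [([218.5, 74.6], 0.57, [579.4, 170.8, 75.0])]
top eye [([327.6, 215.5], 0.21, [544.7, -222.2, 103.0])]
top hub_bore []
211 72
141 2
```

View pics/c5.png

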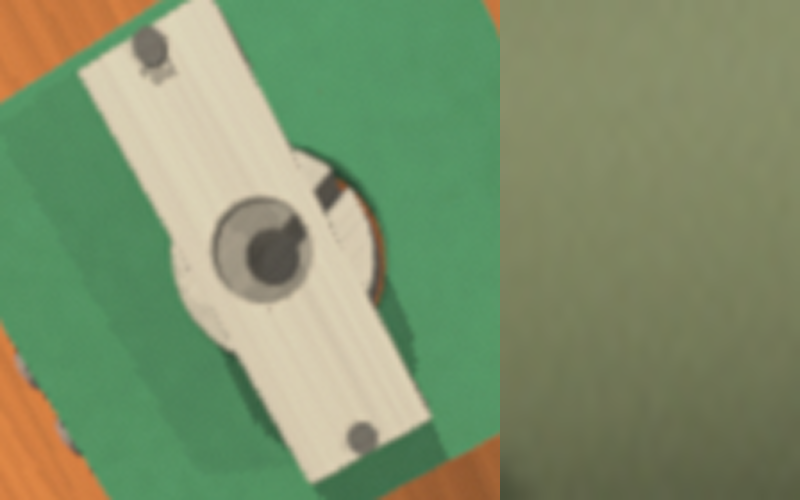

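The wrist view shows the eye at crop (262,250), the bore at (273,257) and the slot running up-right to (331,191). The top camera is blocked by the arm. Next I compute the slot's yaw and the eye's centre.

```bash
cat > slot.py <<'E'
from h import *
w=grab_frame('wrist'); P=cloud(w); g=w['img'].astype(float).mean(-1)
ux=lambda x,y,z:world(w,x*.28+141,y*.28+2,z)
print('eye',ux(262,250,103)[:2],'bore',ux(273,257,75)[:2])
d=ux(331,191,75)-ux(273,257,75); print('slot yaw manual',np.degrees(np.arctan2(d[1],d[0])))
# hub-top depth: hub disc, dark pixels
hub=(abs(P[...,2]-75)<3)&(np.hypot(P[...,0]-577,P[...,1]-173)<38)
q=P[hub]; c=q[:,:2]
print('hub n',len(q))
# circle fit to outer rim pts visible outside bridge
k=np.uint8(hub); 
pts=[world(w,x,y,75)[:2] for y,x in np.argwhere(hub)]; (cc,rad)=cv2.minEnclosingCircle(np.array(pts,np.float32)); print('hub circ',cc,rad)
v,u=np.mgrid[:384,:512]
W=np.array([[world(w,x,y,75)[:2] for x in range(180,260)] for y in range(30,115)])
D=W-np.array(ux(273,257,75)[:2]); r=np.hypot(D[...,0],D[...,1]); th=np.degrees(np.arctan2(D[...,1],D[...,0])); G=g[30:115,180:260]
for lo,hi in ((10,14),(23,27),(27,31)):
    m=(r>lo)&(r<hi)&(abs(th)<40)&(G<125); print(lo,m.sum(),th[m].mean() if m.any() else 0,G[(r>lo)&(r<hi)&(abs(th)<40)].mean())
br=(abs(P[...,2]-103)<3)&(np.hypot(P[...,0]-577,P[...,1]-173)<80)
pts=np.array([world(w,x,y,103)[:2] for y,x in np.argwhere(br)],np.float32); print('bridge',cv2.minAreaRect(pts))
E
python3 slot.py
```

```text
eye [580.44365905 172.21010236] bore [580.46774823 171.6121616 ]
slot yaw manual 19.842317910932355
hub n 747
hub circ (578.1749877929688, 172.6220703125) 32.93351364135742
10 12 28.51550467381588 160.24242424242425
23 23 24.58478614123783 170.20648967551622
27 22 24.677801700597158 165.13599999999997
bridge ((578.2266845703125, 173.11215209960938), (44.06863021850586, 136.66368103027344), 2.496931552886963)
```

```bash
cat > slot2.py <<'E'
from h import *
s=state(); print(s['time_s'],s['ee_pos'],s['ee_rot'])
for _ in range(2):
    w=grab_frame('wrist'); P=cloud(w); g=w['img'].astype(float).mean(-1)
    idx=[(y,x) for y in range(20,130) for x in range(170,270)]
    A=np.array([world(w,x,y,103)[:2] for y,x in idx]); Z=np.array([P[y,x,2] for y,x in idx])
    B=np.array([world(w,x,y,75)[:2] for y,x in idx]); G=np.array([g[y,x] for y,x in idx])
    br=(abs(Z-103)<4)&(np.hypot(*(A-[578,173]).T)<80); rc=cv2.minAreaRect(A[br].astype(np.float32)); b=np.array(rc[0])
    h=(Z<98)&(np.hypot(*(A-b).T)<18); e=A[h].mean(0)
    hub=(abs(Z-75)<4)&(np.hypot(*(B-b).T)<37); c,r=cv2.minEnclosingCircle(B[hub].astype(np.float32))
    c=np.array(c); D=B-c; rr=np.hypot(*D.T); th=np.degrees(np.arctan2(D[:,1],D[:,0]))
    out=(rr>21)&(rr<31)&(abs(th)<45)&(Z<98)&(G<130)
    d=D[out].mean(0)
    bo=(rr<13)&(Z<70)
    print('bridge',rc,'eye',e,2*np.sqrt(h.sum()*abs(np.linalg.det(np.array([A[1]-A[0],A[100]-A[0]])))/np.pi),'hub',c,r,'slot',out.sum(),np.degrees(np.arctan2(d[1],d[0])))
E
python3 slot2.py
```

```text
9.85 [571.74123025  59.74228682 260.07108636] [1.79994552e+02 9.58115847e-03 6.39262169e+01]
bridge ((578.2839965820312, 171.52944946289062), (44.077110290527344, 133.4630889892578), 2.48293137550354) eye [578.61323639 172.51444631] 27.204678361913892 hub [578.20019531 172.69671631] 32.93453598022461 slot 46 20.307372271514037
bridge ((578.28076171875, 171.61834716796875), (44.072139739990234, 133.59681701660156), 2.503488540649414) eye [578.57360464 172.54654576] 27.301020053361242 hub [578.21716309 172.62062073] 32.9854621887207 slot 45 20.22251461993107
```

Call:
move_arm([
  {"x": 0,"y": 0,"z": 0,"rx": 0,"ry": 0,"rz": -0.115},
  {"x": 0,"y": 0,"z": 0,"rx": 0,"ry": 0,"rz": -0.115},
  {"x": 0,"y": 0,"z": 0,"rx": 0,"ry": 0,"rz": -0.115},
  {"x": 0,"y": 0,"z": 0,"rx": 0,"ry": 0,"rz": -0.115},
  {"x": 0,"y": 0,"z": 0,"rx": 0,"ry": 0,"rz": -0.115},
  {"x": 0,"y": 0,"z": 0,"rx": 0,"ry": 0,"rz": -0.115},
  {"x": 0,"y": 0,"z": 0,"rx": 0,"ry": 0,"rz": -0.115},
])

```text
time_s: 10.65
ee_pos: [571.9, 60.3, 260.1]
ee_rot: [180.0, 0.0, 110.4]
force: [-0.9, -0.5, -2.2]
gripper_width: 23.8
gripper_force: 50.0
```

Call:
move_arm([
  {"x": 21,"y": 8.8,"z": 0,"rx": 0,"ry": 0,"rz": 0},
  {"x": 21,"y": 8.8,"z": 0,"rx": 0,"ry": 0,"rz": 0},
  {"x": 21,"y": 8.8,"z": 0,"rx": 0,"ry": 0,"rz": 0},
  {"x": 21,"y": 8.8,"z": 0,"rx": 0,"ry": 0,"rz": 0},
  {"x": 21,"y": 8.8,"z": 0,"rx": 0,"ry": 0,"rz": 0},
  {"x": 0,"y": 0,"z": 10,"rx": 0,"ry": 0,"rz": 0},
  {"x": 0,"y": 0,"z": 10,"rx": 0,"ry": 0,"rz": 0},
  {"x": 0,"y": 0,"z": 0,"rx": 0,"ry": 0,"rz": 0},
  {"x": 0,"y": 0,"z": 0,"rx": 0,"ry": 0,"rz": 0},
  {"x": 0,"y": 0,"z": 0,"rx": 0,"ry": 0,"rz": 0},
])

```text
time_s: 11.65
ee_pos: [577.3, 173.5, 240.4]
ee_rot: [180.0, 0.0, 110.1]
force: [-0.1, 0.3, -2.7]
gripper_width: 23.8
gripper_force: 50.0
```

Run:
```python
from h import *
s=state(); print(s['time_s'],s['ee_pos'],s['ee_rot'],s['force'])
b=grab_frame('side'); w=grab_frame('wrist'); a=grab_frame('top')
save(np.hstack([cv2.resize(b['img'][95:215,165:285],(400,400),interpolation=cv2.INTER_CUBIC),cv2.resize(w['img'][100:290,160:350],(400,400),interpolation=cv2.INTER_CUBIC)]),'c6.png')
P=cloud(w)
A=P[(abs(P[...,2]-103)<4)&(np.hypot(P[...,0]-577,P[...,1]-173)<80)]; print(len(A))
for f,n in ((b,'side'),(w,'wrist')):
  for l in ('spindle','spindle_shoulder','spindle_head'):
    print(n,l,[(np.round(x['point'],1).tolist(),round(x['p'],2),np.round(world(f,*x['point']),1).tolist()) for x in landmark_of(n,l)][:3])
```

```text
11.65 [577.31837002 173.53102604 240.42069835] [1.79963910e+02 1.35783165e-02 1.10052598e+02] [-0.06086734  0.26529298 -2.66982418]
2380
side spindle [([201.4, 253.5], 0.72, [439.2, -154.5, 17.6]), ([222.5, 156.3], 0.64, [625.5, 473.6, -0.7]), ([266.7, 228.6], 0.6, [638.5, -89.2, 14.4])]
side spindle_shoulder [([265.6, 219.5], 0.85, [635.9, -87.6, 44.9]), ([224.5, 145.6], 0.75, [577.0, 159.7, 178.9]), ([197.3, 250.0], 0.73, [429.2, -157.8, 33.5])]
side spindle_head [([269.1, 184.7], 0.94, [645.9, -91.1, 157.0]), ([220.9, 109.7], 0.91, [572.1, 156.8, 296.7]), ([194.9, 207.6], 0.72, [433.7, -163.8, 165.1])]
wrist spindle [([108.4, 301.8], 0.94, [439.1, -138.6, 12.8]), ([256.9, 179.7], 0.83, [573.2, 194.7, 220.9]), ([238.7, 304.3], 0.62, [643.6, -74.4, 6.6])]
wrist spindle_shoulder [([236.7, 320.2], 0.92, [640.9, -70.8, 49.5]), ([105.6, 313.2], 0.86, [445.6, -139.3, 36.8]), ([254.5, 152.1], 0.64, [572.7, 193.2, 102.8])]
wrist spindle_head [([253.2, 249.3], 0.85, [575.8, 179.0, 299.1])]
```

View pics/c6.png

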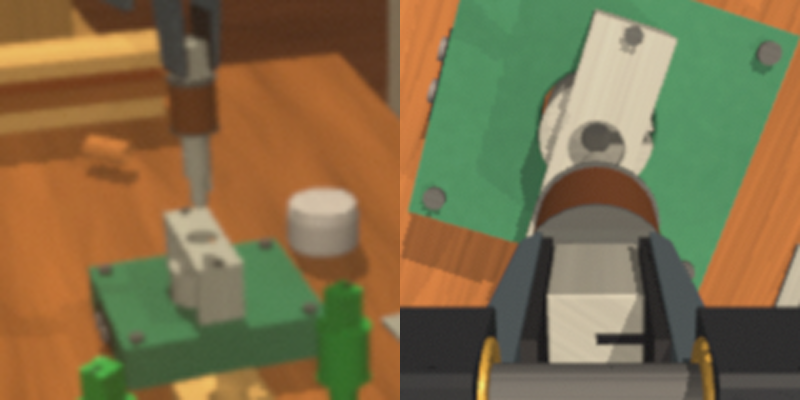

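The side crop shows the shaft tip at (200,205) above the bridge hole at (203,236). The wrist crop shows the drum hanging over the hole at (597,140). I measure tilt and offset in the side camera.

Run:
```python
from h import *
b=grab_frame('side'); P=cloud(b); z=P[...,2]
R,_=cv2.Rodrigues(np.array(b['rvec'],float));t=np.ravel(b['tvec']);C=-R.T@t;print('cam',C)
near=(np.hypot(P[...,0]-577,P[...,1]-173)<45)
def proj(p):
    c=R@p+t; return np.array([b['fx']*c[0]/c[2]+b['cx'],b['fy']*c[1]/c[2]+b['cy']])
# compare silhouette column centre per row with the predicted axis columns
top=np.array([577.3,173.5,290]);bot=np.array([577.3,173.5,136.])
pt,pb=proj(top),proj(bot); print(pt,pb)
for row in range(112,158,3):
    k=np.where(near[row]&(z[row]>120))[0]
    k=k[(k>205)&(k<245)]
    if len(k): print(row,k.min(),k.max(),(k.min()+k.max())/2,'pred',round(pb[0]+(row-pb[1])*(pt[0]-pb[0])/(pt[1]-pb[1]),1),'z',int(np.median(z[row][k])))
print('scale px/mm',np.linalg.norm(proj(bot+[1,0,0])-pb), 'eye pred',proj(np.array([577.3,173.5,103])))
g=near&(abs(z-103)<5); q=P[g][:,:2].astype(np.float32); print(len(q),cv2.minAreaRect(q))
e=[x['point'] for x in landmark_of('side','eye')]; print(e,[world(b,*p,103) for p in e])
```

```text
cam [  340.29079752 -1099.50894587   721.71130725]
[221.6199845 109.9727385] [224.42284633 156.36203819]
112 213 230 221.5 pred 221.7 z 286
115 214 230 222.0 pred 221.9 z 278
118 215 229 222.0 pred 222.1 z 266
121 216 229 222.5 pred 222.3 z 261
124 216 229 222.5 pred 222.5 z 251
127 216 229 222.5 pred 222.6 z 242
130 216 230 223.0 pred 222.8 z 233
133 216 230 223.0 pred 223.0 z 222
136 220 227 223.5 pred 223.2 z 210
139 220 227 223.5 pred 223.4 z 199
142 220 227 223.5 pred 223.6 z 189
145 220 228 224.0 pred 223.7 z 180
148 222 228 225.0 pred 223.9 z 168
151 222 228 225.0 pred 224.1 z 158
154 222 227 224.5 pred 224.3 z 146
scale px/mm 0.30880660017250794 eye pred [224.9850562  165.66700001]
148 ((577.7572021484375, 174.26266479492188), (44.92301559448242, 86.41483306884766), 1.3827431201934814)
[[226.2, 166.1], [304.0, 208.1]] [array([580.37372747, 169.13061051, 103.        ]), array([ 725.75126441, -151.04691852,  103.        ])]
```

No tilt, and the tip is within about 1 mm of the hole's axis. I lower it through the bridge.

Call:
move_arm([
  {"x": 0,"y": 0,"z": 8,"rx": 0,"ry": 0,"rz": 0},
  {"x": 0,"y": 0,"z": 8,"rx": 0,"ry": 0,"rz": 0},
  {"x": 0,"y": 0,"z": 8,"rx": 0,"ry": 0,"rz": 0},
  {"x": 0,"y": 0,"z": 8,"rx": 0,"ry": 0,"rz": 0},
  {"x": 0,"y": 0,"z": 8,"rx": 0,"ry": 0,"rz": 0},
  {"x": 0,"y": 0,"z": 8,"rx": 0,"ry": 0,"rz": 0},
  {"x": 0,"y": 0,"z": 4,"rx": 0,"ry": 0,"rz": 0},
  {"x": 0,"y": 0,"z": 0,"rx": 0,"ry": 0,"rz": 0},
])

```text
time_s: 13.0
ee_pos: [576.6, 174.1, 187.2]
ee_rot: [-179.9, -0.0, 110.1]
force: [-0.0, 0.3, -4.0]
gripper_width: 23.7
gripper_force: 50.0
```

Call:
move_arm([
  {"x": 0,"y": 0,"z": 3,"rx": 0,"ry": 0,"rz": 0},
  {"x": 0,"y": 0,"z": 3,"rx": 0,"ry": 0,"rz": 0},
  {"x": 0,"y": 0,"z": 3,"rx": 0,"ry": 0,"rz": 0},
  {"x": 0,"y": 0,"z": 0,"rx": 0,"ry": 0,"rz": 0},
])

```text
time_s: 13.4
ee_pos: [576.8, 174.1, 178.6]
ee_rot: [-180.0, -0.0, 110.1]
force: [0.8, 0.3, -2.3]
gripper_width: 23.8
gripper_force: 50.0
```

Call:
move_arm([
  {"x": 0,"y": 0,"z": 2.5,"rx": 0,"ry": 0,"rz": 0},
  {"x": 0,"y": 0,"z": 2.5,"rx": 0,"ry": 0,"rz": 0},
  {"x": 0,"y": 0,"z": 2.5,"rx": 0,"ry": 0,"rz": 0},
  {"x": 0,"y": 0,"z": 1.5,"rx": 0,"ry": 0,"rz": 0},
  {"x": 0,"y": 0,"z": 0,"rx": 0,"ry": 0,"rz": 0},
  {"x": 0,"y": 0,"z": 0,"rx": 0,"ry": 0,"rz": 0},
])

```text
time_s: 14.0
ee_pos: [577.1, 174.2, 170.0]
ee_rot: [180.0, 0.0, 110.1]
force: [0.7, -0.3, -3.5]
gripper_width: 23.4
gripper_force: 50.0
```

Call:
move_arm([
  {"x": 0,"y": 0,"z": 2,"rx": 0,"ry": 0,"rz": 0},
  {"x": 0,"y": 0,"z": 2,"rx": 0,"ry": 0,"rz": 0},
  {"x": 0,"y": 0,"z": 2,"rx": 0,"ry": 0,"rz": 0},
  {"x": 0,"y": 0,"z": 1,"rx": 0,"ry": 0,"rz": 0},
  {"x": 0,"y": 0,"z": 0,"rx": 0,"ry": 0,"rz": 0},
  {"x": 0,"y": 0,"z": 0,"rx": 0,"ry": 0,"rz": 0},
])

```text
time_s: 14.6
ee_pos: [577.1, 174.2, 163.0]
ee_rot: [180.0, 0.0, 110.1]
force: [-1.2, 1.1, -3.3]
gripper_width: 23.6
gripper_force: 50.0
```

Call:
move_arm([
  {"x": 0,"y": 0,"z": 2.5,"rx": 0,"ry": 0,"rz": 0},
  {"x": 0,"y": 0,"z": 2.5,"rx": 0,"ry": 0,"rz": 0},
  {"x": 0,"y": 0,"z": 2.5,"rx": 0,"ry": 0,"rz": 0},
  {"x": 0,"y": 0,"z": 2.5,"rx": 0,"ry": 0,"rz": 0},
  {"x": 0,"y": 0,"z": 2,"rx": 0,"ry": 0,"rz": 0},
  {"x": 0,"y": 0,"z": 0,"rx": 0,"ry": 0,"rz": 0},
  {"x": 0,"y": 0,"z": 0,"rx": 0,"ry": 0,"rz": 0},
])

```text
time_s: 15.3
ee_pos: [577.1, 174.2, 151.0]
ee_rot: [-180.0, 0.0, 110.1]
force: [0.0, 0.5, -2.8]
gripper_width: 23.9
gripper_force: 50.0
```

Key is 15 mm down in the slot with no resistance. I approach the shoulder contact.

Call:
move_arm([
  {"x": 0,"y": 0,"z": 2,"rx": 0,"ry": 0,"rz": 0},
  {"x": 0,"y": 0,"z": 2,"rx": 0,"ry": 0,"rz": 0},
  {"x": 0,"y": 0,"z": 2,"rx": 0,"ry": 0,"rz": 0},
  {"x": 0,"y": 0,"z": 0,"rx": 0,"ry": 0,"rz": 0},
  {"x": 0,"y": 0,"z": 0,"rx": 0,"ry": 0,"rz": 0},
])

```text
time_s: 15.8
ee_pos: [577.2, 174.2, 146.0]
ee_rot: [179.9, 0.0, 110.1]
force: [-1.6, -0.5, 4.4]
gripper_width: 24.0
gripper_force: 50.0
```

Shoulder contact at 146, as predicted. Now I press.

Call:
move_arm([
  {"x": 0,"y": 0,"z": 2,"rx": 0,"ry": 0,"rz": 0},
  {"x": 0,"y": 0,"z": 2,"rx": 0,"ry": 0,"rz": 0},
  {"x": 0,"y": 0,"z": 2,"rx": 0,"ry": 0,"rz": 0},
  {"x": 0,"y": 0,"z": 1.5,"rx": 0,"ry": 0,"rz": 0},
  {"x": 0,"y": 0,"z": 0,"rx": 0,"ry": 0,"rz": 0},
  {"x": 0,"y": 0,"z": 0,"rx": 0,"ry": 0,"rz": 0},
])

```text
time_s: 16.4
ee_pos: [577.3, 174.3, 139.8]
ee_rot: [179.9, 0.0, 110.1]
force: [-2.4, -0.4, 11.5]
gripper_width: 23.9
gripper_force: 50.0
```

Call:
move_arm([
  {"x": 0,"y": 0,"z": 1.5,"rx": 0,"ry": 0,"rz": 0},
  {"x": 0,"y": 0,"z": 1,"rx": 0,"ry": 0,"rz": 0},
  {"x": 0,"y": 0,"z": 0,"rx": 0,"ry": 0,"rz": 0},
  {"x": 0,"y": 0,"z": 0,"rx": 0,"ry": 0,"rz": 0},
  {"x": 0,"y": 0,"z": 0,"rx": 0,"ry": 0,"rz": 0},
])

```text
time_s: 16.9
ee_pos: [577.3, 174.3, 138.0]
ee_rot: [179.9, 0.0, 110.1]
force: [-4.2, -1.3, 14.9]
gripper_width: 23.7
gripper_force: 50.0
```

Call:
move_arm([
  {"x": 0,"y": 0,"z": 1,"rx": 0,"ry": 0,"rz": 0},
  {"x": 0,"y": 0,"z": 1,"rx": 0,"ry": 0,"rz": 0},
  {"x": 0,"y": 0,"z": 0,"rx": 0,"ry": 0,"rz": 0},
  {"x": 0,"y": 0,"z": 0,"rx": 0,"ry": 0,"rz": 0},
  {"x": 0,"y": 0,"z": 0,"rx": 0,"ry": 0,"rz": 0},
])

```text
time_s: 17.4
ee_pos: [577.7, 174.3, 137.8]
ee_rot: [179.8, 0.0, 110.1]
force: [-4.7, -1.7, 21.8]
gripper_width: 23.6
gripper_force: 50.0
```

The motion stopped at 8 mm of travel while the force rose to 22 N, so the hub is on its stop. I check heights in the picture.

Run:
```python
from h import *
s=state(); print(s['time_s'],s['ee_pos'],s['force'],s['torque'])
w=grab_frame('wrist'); P=cloud(w); z=P[...,2]
d=np.hypot(P[...,0]-577.3,P[...,1]-174)
m=(d<25)&(z>110)&(z<215); h,e=np.histogram(z[m],bins=range(110,216,3)); print(list(zip(e.tolist(),h.tolist())))
save(w['img'],'w7.png')
```

```text
17.4 [577.68574075 174.26207533 137.84571354] [-4.67411072 -1.66367246 21.77409424] [-0.44765035  1.59166858  0.02644391]
[(110, 7), (113, 215), (116, 54), (119, 56), (122, 62), (125, 57), (128, 58), (131, 63), (134, 74), (137, 69), (140, 68), (143, 78), (146, 71), (149, 77), (152, 69), (155, 25), (158, 7), (161, 793), (164, 80), (167, 86), (170, 130), (173, 137), (176, 124), (179, 152), (182, 160), (185, 154), (188, 174), (191, 170), (194, 1069), (197, 672), (200, 98), (203, 107), (206, 116), (209, 100), (212, 139)]
```

View pics/w7.png

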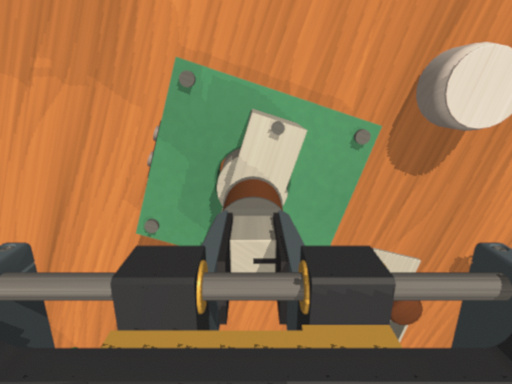

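The drum sits over the bridge at (253,190), with flange top at z≈163 and head top at z≈197. That matches home plus 8 mm sunk. I hand in.

```bash
python3 -c "
from workcell import *
print(job_done())"
```

```text
the job is handed in; nothing more can be done
None
```

The thick drum is through the bridge and keyed into the hub, which is pressed down 8 mm onto its stop; the arm is still gripping it and holding it down with about 22 N, and the job is handed in.

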